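# Screw the cap onto the leaning incense canister

### The job

Take the gold twist cap from the bamboo tray and set it on the mouth of the leaning tin canister with its wooden grip bar level, side to side across the canister. Then turn it backwards (anticlockwise, looking down onto the cap) until you feel it drop into the thread, and screw it down clockwise until it stops. Let go of it, and do not shift or upset the bowl, the lighter or the vase.

Things in the scene. Friction and masses are not known exactly. Their poses are not given: they have to be found in the camera images.
- cap: gold twist cap, loose, 0.16 kg, lying rim down in the tray: 68 mm across, 31 mm high, open below (inner radius 30 mm). A dark wooden grip bar 60 mm long and 16 mm thick stands on it from 31 to 61 mm above the rim. Origin: centre of the rim's plane; z up through the bar, x along the bar; half a turn about z leaves it the same. Pose absent while held.
- cap_grip (a point): point in the middle of the cap's grip bar, on the cap's axis, 48 mm above its rim; axes as the cap. Inside the cap four lugs point inwards at its +x, +y, -x and -y sides: 5 mm wide, from 3 to 7 mm above the rim, reaching in to 24 mm from the axis
- canister: dark green tin canister, 86 mm across, 112 mm long, fixed in a wooden rest, leaning 30 degrees so that its mouth looks up and towards the rest's -x. Origin: on its axis at the shoulder, where the bare metal neck begins; z along the axis out of the mouth; y level, side to side; x square to both, sloping up
- mouth (a point): centre of the neck's end, 30 mm above the shoulder, axes as the canister. Neck 44 mm across with a 4 mm chamfer and four thread ridges 56 mm across (2 mm radial play in the cap). Angles told below are of the cap's bar from the canister's y (level = 0), anticlockwise positive, looking down on the cap
- ridges (a point): point on the axis level with the flat ridge tops, 21 mm above the shoulder. With the bar between about -25 and +20 degrees the lugs rest on these tops, rim 18 mm above the shoulder; a stop bars turning past -28. Turned backwards, the lugs come free at about +25 to +39 degrees (stop at +40) and the cap drops 8.5 mm, rim then 9.5 mm above the shoulder
- thread_end (a point): point on the axis where the rim's centre lies with the cap screwed home, about 6.4 mm above the shoulder. After the drop, clockwise turning runs the lugs under the ridges (1.5 mm axial play) and lowers the cap by about 3.1 mm evenly from +18 degrees to the stop at -28. Nothing is sprung; the cap stays where it is left on the thread
- rest: dark wooden rest holding the canister, fixed; base board 190 by 130 mm, 12 mm thick; origin on the slab under the centre of the canister's shoulder (which is 130 mm up), x pointing away from the mouth's lean, z up
- tray: shallow bamboo tray, fixed, 150 (x) by 170 (y) mm, walls 6 mm thick and 16 mm high, inner floor 5 mm above the slab; origin at the centre of its underside. The cap lies in it.
- bowl: celadon green incense bowl, 100 mm across, 55 mm high, loose; origin at the centre of its underside; leave alone
- lighter: chrome table lighter with a black push button, 45 by 70 mm, 76 mm high, loose; origin at the centre of its underside; leave alone
- vase: white porcelain vase, 80 mm across, 120 mm high, loose; origin at the centre of its underside; leave alone
There are look-alikes about, which are no part of the job. What is meant by the cap is not orange or red, and is the smaller of those in its own colour.

How it is judged (in metres and radians):
On the way, in this order (a step that is already met when the one before it is completed fails the run):
1. the cap is on the mouth, on top of the thread, its bar level side to side (within 17 degrees) (distance between cap and canister below 0.0215 m and z of cap in the frame of canister above 0.0155 m and angle between the z axis of cap and the z axis of canister, either way round below 0.12 rad and angle between the x axis of cap and the y axis of canister, either way round below 0.3 rad and contact force between cap and canister above 0.2 N), for 0.1 s.
2. the cap, turned backwards, has dropped into the thread (z of cap in the frame of canister between 0.008 and 0.0115 m and angle between the z axis of cap and the z axis of canister, either way round below 0.12 rad and angle between the x axis of cap and the y axis of canister, either way round above 0.3 rad), for 0.1 s.
At the end, for the whole second after the job is handed in: the cap is screwed down on the canister's neck: rim less than 8.2 mm above the shoulder, within 9 mm of the shoulder's centre, square to it within 0.08 rad, its bar turned at least 18 degrees clockwise past level (up to the stop), released and at rest (z of cap in the frame of canister below 0.0082 m and distance between cap and canister below 0.009 m and angle between the z axis of cap and the z axis of canister, either way round below 0.08 rad and angle between the x axis of cap and the y axis of canister, either way round between 0.31 and 0.7 rad and linear speed of cap below 0.01 m/s); the robot touches nothing.
It fails at once if the bowl, lighter or vase is shifted by more than 20 mm or tipped (distance of any of bowl, lighter, vase from where it was at the start of the episode above 0.02 m or angle between any of bowl, lighter, vase's own z axis and vertical above 0.3 rad).
It also fails if it takes over 48 s, if anything falls off the work surface, if the arm or the gripper's body presses on something with over 40 N, if the wrist force passes 120 N, or if a joint passes its speed limit or range.

### The arm

A 7-joint arm with a two-finger parallel gripper is mounted at the origin on the work surface. World frame = base frame: x ahead of the robot, y to its left, z up, the work surface at z = 0. Lengths are in m, angles in degrees, forces in N, time in s.
With the tool pointing down it reaches from about 0.35 to 0.775 m from the base axis. Payload 3.1 kg.
Tool frame: the origin (TCP) lies on the centre line of the jaws, within the pads' length; the fingertips stand 17 mm ahead of it and the grasp point (between the pads) lies 2 mm behind it (robot.tip_reach is the distance from the TCP to the fingertips, in m); z points along the fingers, y is the direction in which the jaws open and shut (so a half turn about z gives the same grasp; the last joint's range is limited). The gripper opens to 85 mm and grips with 20 to 120 N. Pads are 22 mm wide; open, the fingers measure 114 mm over their backs; the gripper's body (76 mm by 85 mm) begins 54 mm behind the grasp point. The pads swing forward as they close: fully open they stand 13 mm farther back than shut.
Start: joints at [-65.873, 17.813, 0.802, 86.603, -0.252, 75.585, -1.558], TCP at [0.246, 0.492, 0.248] pointing down, gripper open.
Joint ranges: [-154.91, 154.91], [-16.99, 109.72], [-72.82, 74.43], [7.12, 147.25], [-82.49, 262.49], [11.32, 116.49], [-174.64, 174.64]. Speed limits (degrees/s): [159.86, 159.86, 180, 180, 180, 180, 180].

### API

Orientations are given as [roll, pitch, yaw] about the fixed x, y, z axes, in that order (R = Rz(yaw) Ry(pitch) Rx(roll)).
In Python, from station import robot, fingers, vision, workorder, recognise gives the robot as it stands. Calls block until the motion is done:
- robot.move_to(position, orientation): joint-space move of the TCP to a pose.
- robot.line_to(position, orientation=None, velocity=0.15, f_stop=None): straight line of the TCP; orientation=None keeps the orientation; velocity is the mean speed in m/s. With f_stop (N) it stops when the force on the tool has changed by that much, and returns True; else False.
- robot.move_j(angles): joint-space move.
- fingers.gripper_to(opening, force=None): opening from 0.0 (shut) to 1.0 (fully open); force is the grip in N (None keeps the last); returns when the fingers have stopped.
- robot.pause(seconds).
- robot.inverse_kinematics(position, orientation): joint angles nearest the present ones, or None.
- vision.grab_frame(name): name is "scene" or "top"; returns the picture (480x640x3 uint8, red, green, blue); there is no depth.
- vision.calibration(name): a dict with "mtx" (3x3 intrinsics, pixels), "extrinsics" (4x4, takes a point from world to camera coordinates). Camera axes: x right, y up, looking along -z (the intrinsics and any distortion apply to the point x, -y, -z); pixel columns grow to the right and rows downward; lengths in m; the calibration is good to about 2 mm. A picture is of the moment at which its call begins. calibration takes no time and is no camera call.
A pose or a line that the arm cannot do raises robot.PlanningError and nothing moves.
- workorder.close_job(): hands the job in, once; it reports no verdict.
Trained networks look in the newest picture that a camera, given by its name, has taken for a name from the list of things; names that differ only in an ending like _2 or _b are one class to them, and where a whole thing is asked for, a point or a joint stands for the part that bears it (a point fixed in the world has none). Each returns a list of dicts, best first, with "p" (0 to 1); they miss things now and then, are a little off and sometimes report something else, mostly with a low value. They report only what shows in the picture. A call takes as long as a camera call. They do not tell look-alikes from the thing itself.
- recognise(label, camera): "rect" ([centre column, centre row, width, height] in pixels, round what is visible of it).
Readings, each from a call of its own:
- robot.current_time_s(): time.
- robot.current_joint_positions(): joint angles.
- robot.current_dq(): joint speeds.
- robot.current_joint_torque(): joint torques, N m.
- robot.current_tool_pos(): TCP position.
- robot.current_eef_rot(): TCP orientation.
- robot.current_contact_force(): force on the tool from outside, world axes, zero at the start.
- robot.current_torque(): the same for the moment, N m.
- robot.current_finger_gap(): opening from 0.0 (shut) to 1.0 (fully open).
Only numpy, scipy, OpenCV 4.12 (cv2) and the standard library are available. Lean on these libraries where they do the work, as an engineer would, in place of code of your own. Each camera call takes 0.05 s, during which the arm holds its last target.

## Working session

There is one attempt and no reset: what is moved stays moved. The work goes in short steps, each a Python script; the robot and the scene stay as the last script left them, time stands still between calls to the robot, and variables do not carry over. Pictures are saved under pics/ and viewed, and the job is handed in when it is done.

```bash
ls -la; mkdir -p pics
python3 - <<'E'
from station import robot, fingers, vision, workorder, recognise
import cv2, numpy as np
for n in ["scene","top"]:
    im=vision.grab_frame(n); cv2.imwrite(f"pics/{n}0.png",im[:,:,::-1])
    c=vision.calibration(n); print(n,{k:np.round(np.array(v),4).tolist() for k,v in c.items()})
    for l in ["cap","cap_grip","canister","rest","tray","bowl","lighter","vase"]:
        print(l,[(np.round(d["rect"],1).tolist(),round(d["p"],2)) for d in recognise(l,n)])
print(robot.current_time_s(),robot.current_tool_pos(),robot.current_eef_rot())
E
```

```text
total 12
drwxr-xr-x  3 agent agent 4096 Dec  7 15:32 .
drwxr-xr-x 23 root  root  4096 Dec  7 15:32 ..
drwxr-xr-x  2 agent agent 4096 Dec  7 15:32 pics
scene {'mtx': [[461.6973, 0.0, 326.5668], [0.0, 461.6973, 232.6118], [0.0, 0.0, 1.0]], 'extrinsics': [[0.7367, 0.6762, -0.0093, -0.485], [-0.5273, 0.583, 0.6181, 0.1829], [0.4234, -0.4505, 0.786, -1.2187], [0.0, 0.0, 0.0, 1.0]]}
cap [([352.2, 167.6, 39.8, 47.3], 0.96), ([388.8, 275.9, 31.1, 41.9], 0.91), ([343.6, 233.2, 34.5, 42.9], 0.72)]
cap_grip [([341.4, 234.8, 31.1, 43.0], 0.97), ([281.2, 199.4, 43.7, 49.1], 0.9), ([350.8, 169.2, 37.6, 46.8], 0.66), ([391.8, 277.6, 32.3, 44.6], 0.6)]
canister [([224.6, 328.5, 75.1, 82.0], 0.7)]
rest [([232.7, 348.6, 118.2, 122.1], 0.56)]
tray [([339.5, 244.0, 96.3, 81.4], 0.63)]
bowl [([373.9, 354.4, 52.6, 53.1], 0.84)]
lighter [([239.1, 245.0, 38.4, 42.4], 0.85), ([428.8, 183.3, 34.3, 50.6], 0.35)]
vase [([429.6, 183.0, 28.9, 50.8], 0.96)]
top {'mtx': [[443.908, 0.0, 316.6563], [0.0, 443.908, 234.8019], [0.0, 0.0, 1.0]], 'extrinsics': [[-0.0086, -1.0, 0.0029, 0.0752], [0.9984, -0.0084, 0.0563, -0.5776], [-0.0563, 0.0034, 0.9984, -1.0536], [0.0, 0.0, 0.0, 1.0]]}
cap [([209.4, 294.4, 45.6, 44.1], 0.84), ([279.6, 242.8, 27.1, 25.3], 0.77), ([288.4, 319.1, 35.9, 40.1], 0.6), ([283.9, 181.2, 29.7, 25.8], 0.58)]
cap_grip [([210.0, 292.2, 44.6, 45.5], 0.97), ([287.3, 319.8, 38.2, 38.5], 0.77), ([284.4, 178.2, 34.3, 30.7], 0.74), ([279.4, 244.8, 33.4, 28.8], 0.65)]
canister [([429.5, 233.3, 45.6, 51.1], 0.64)]
rest [([428.6, 236.0, 45.4, 55.7], 0.58)]
tray [([284.6, 241.7, 77.1, 65.4], 0.68), ([430.1, 235.9, 43.3, 56.2], 0.62)]
bowl [([352.3, 145.9, 39.0, 42.6], 0.6)]
lighter [([354.1, 304.1, 34.8, 22.5], 0.84), ([433.1, 234.9, 41.8, 57.0], 0.47)]
vase [([177.6, 215.2, 38.0, 36.7], 0.84), ([280.9, 244.2, 28.0, 25.9], 0.36)]
0.9 [0.24550941 0.49219037 0.24829972] [ 1.79997671e+02 -5.36838402e-04  1.53488033e+02]
```

View pics/scene0.png

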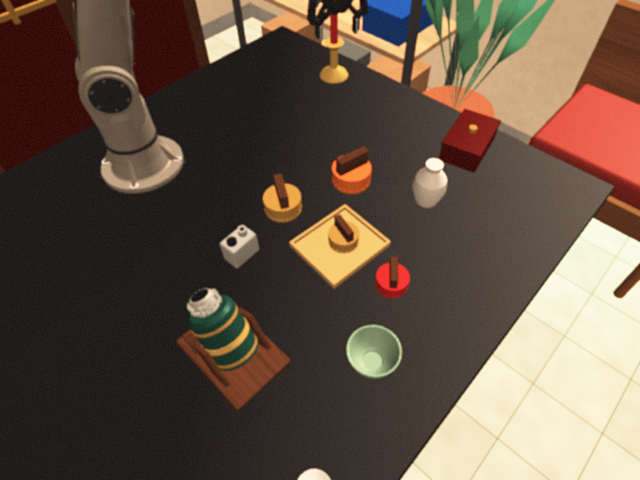

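View pics/top0.png

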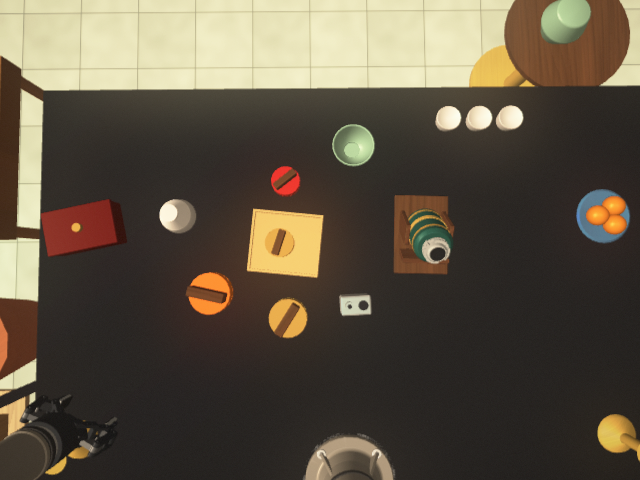

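Run:
```python
import cv2
a=cv2.imread("pics/scene0.png");b=cv2.imread("pics/top0.png")
cv2.imwrite("pics/c1.png",cv2.resize(b[140:350,190:400],None,fx=2.8,fy=2.8,interpolation=cv2.INTER_CUBIC))
cv2.imwrite("pics/c2.png",cv2.resize(a[270:420,150:310],None,fx=4,fy=4,interpolation=cv2.INTER_CUBIC))
cv2.imwrite("pics/c3.png",cv2.resize(b[170:310,380:480],None,fx=4,fy=4,interpolation=cv2.INTER_CUBIC))
cv2.imwrite("pics/c4.png",cv2.resize(a[190:320,280:430],None,fx=4,fy=4,interpolation=cv2.INTER_CUBIC))
```

```text
(no output)
```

View pics/c1.png

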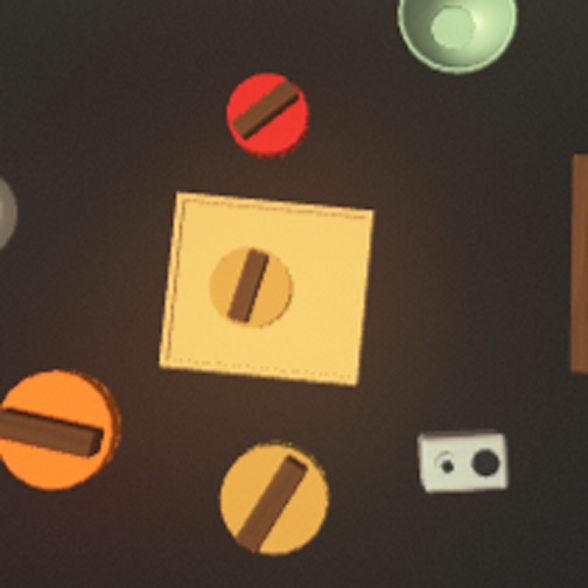

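View pics/c2.png

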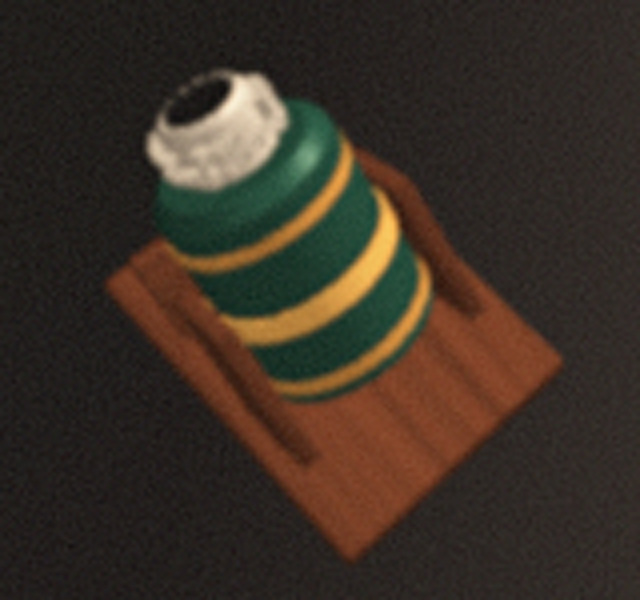

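View pics/c3.png

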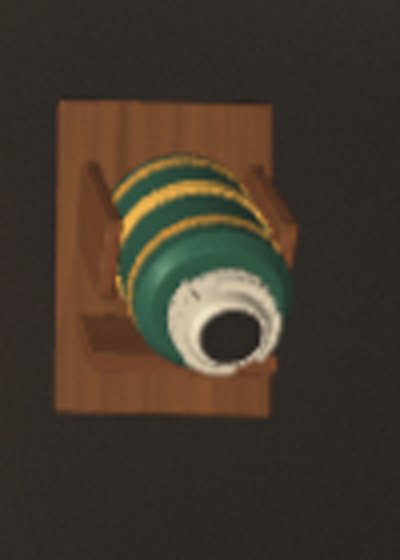

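View pics/c4.png

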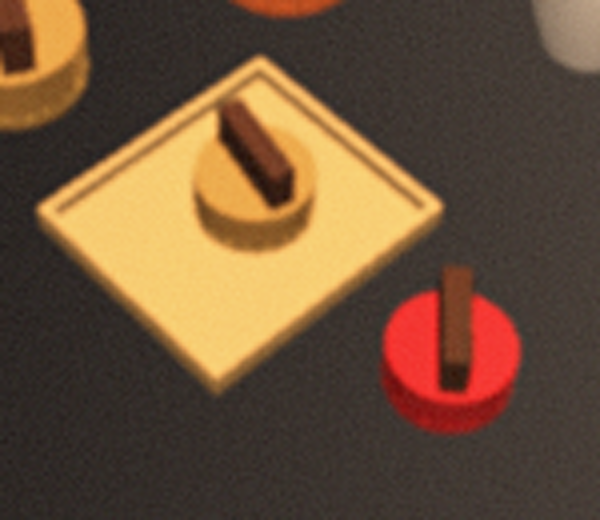

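```bash
cat > h.py <<'E'
import numpy as np, cv2
from scipy.optimize import least_squares
from station import robot, fingers, vision, workorder, recognise
C={n:vision.calibration(n) for n in ("scene","top")}
def proj(n,P):
    P=np.atleast_2d(P); E=np.array(C[n]["extrinsics"]); K=np.array(C[n]["mtx"])
    p=P@E[:3,:3].T+E[:3,3]; p=p*[1,-1,-1]; q=p@K.T; return q[:,:2]/q[:,2:]
def onz(n,uv,z):
    E=np.array(C[n]["extrinsics"]); K=np.array(C[n]["mtx"])
    d=np.linalg.inv(K)@[uv[0],uv[1],1]; d=E[:3,:3].T@(d*[1,-1,-1]); c=-E[:3,:3].T@E[:3,3]
    return c+d*(z-c[2])/d[2]
def tri(obs):
    f=lambda X: np.concatenate([proj(n,X)[0]-uv for n,uv in obs])
    r=least_squares(f,onz(*obs[0],0.1)); return r.x,r.fun
def rz(a): c,s=np.cos(a),np.sin(a); return np.array([[c,-s,0],[s,c,0],[0,0,1]])
E
cat > m.py <<'E'
from h import *
im={n:cv2.imread(f"pics/{n}0.png") for n in C}
# bar of cap: dark brown blob
out={}
for n,(u,v) in {"top":(280,243),"scene":(345,228)}.items():
    g=im[n].astype(float); roi=np.zeros(g.shape[:2],bool); roi[v-25:v+25,u-25:u+25]=1
    m=((g[...,2]<160)&roi&(g[...,2]>0)).astype(np.uint8)
    k,l,s,ce=cv2.connectedComponentsWithStats(m)
    i=1+np.argmax(s[1:,4]); pts=np.argwhere(l==i)[:,::-1].astype(np.float32)
    print(n,"bar",s[i],ce[i],cv2.minAreaRect(pts)); 
    if n=="top":
        r=cv2.minAreaRect(pts); print(np.round([onz(n,c,.066) for c in cv2.boxPoints(r)],4).tolist(), onz(n,r[0],.064))
        vx,vy=cv2.fitLine(pts,cv2.DIST_L2,0,.01,.01)[:2].ravel(); c=ce[i]
        d=onz(n,c+10*np.array([vx,vy]),.064)-onz(n,c,.064); print("bar yaw",np.degrees(np.arctan2(d[1],d[0])),onz(n,c,.064))
# mouth hole
for n,(u,v) in {"top":(437,253),"scene":(199,294)}.items():
    g=im[n].astype(int).max(2); roi=np.zeros(g.shape,bool); roi[v-9:v+9,u-11:u+11]=1
    m=((g<90)&roi).astype(np.uint8); k,l,s,ce=cv2.connectedComponentsWithStats(m)
    j=[i for i in range(1,k)]; i=max(j,key=lambda i:s[i,4]); print(n,"hole",s[i],ce[i],proj(n,[.5,-.2,.15])); out[n]=ce[i]
print("mouth",tri(list(out.items())))
for n in C:
    for l in [(k) for k in ["cap_grip"]]: pass
print("bar",tri([("top",np.array([279.5,242.5])),("scene",np.array([345.,228.]))]))
for uv in [(394.5,195),(448,195.75),(447.5,273.5),(393.75,272.75)]: print(np.round(onz("top",uv,.012),4))
for uv in [(106,283),(238,410-0),(290,360)]:
    pass
for p in [(108,282),(352,560),(562,358)]: 
    uv=(150+p[0]/4,270+p[1]/4); print("sc",np.round(onz("scene",uv,.012),4))
E
python3 m.py
```

```text
top bar [272 229  14  26 185] [278.4        241.82702703] ((278.4000244140625, 241.80001831054688), (6.957009792327881, 25.298219680786133), 18.434947967529297)
[[0.5353, 0.1752, 0.066], [0.5902, 0.1566, 0.066], [0.585, 0.1415, 0.066], [0.5301, 0.1601, 0.066]] [0.56019882 0.15849989 0.064     ]
bar yaw -18.74974767161162 [0.56013667 0.15850019 0.064     ]
scene bar [320 203  50  20 500] [345.8 209. ] ((344.5, 212.5), (19.0, 49.0), 90.0)
top hole [430 248  15  13 153] [437.30065359 253.74509804] [[445.7807596  267.32141242]]
scene hole [188 285  22  17 281] [196.70462633 291.72241993] [[180.18775119 293.08320996]]
mouth (array([ 0.52757304, -0.18086658,  0.16188871]), array([ 0.62743231,  0.44809472,  0.62673404, -0.01259258]))
bar (array([0.56204717, 0.16022435, 0.0482359 ]), array([-1.28062209, -1.21083806, -1.65007498,  0.18605603]))
[ 0.6739 -0.12    0.012 ]
[ 0.671  -0.2502  0.012 ]
[ 0.4824 -0.2442  0.012 ]
[ 0.4854 -0.1147  0.012 ]
sc [ 0.4885 -0.2426  0.012 ]
sc [ 0.6761 -0.2492  0.012 ]
sc [ 0.6783 -0.1217  0.012 ]
```

```bash
cat > m2.py <<'E'
from h import *
im={n:cv2.imread(f"pics/{n}0.png") for n in C}
print("scene bar",onz("scene",(344.2,225),.066))
# overlay: cap model and canister model, per-camera guess
def circ(R,o,r,z): 
    t=np.linspace(0,2*np.pi,60); return o+(np.c_[r*np.cos(t),r*np.sin(t),0*t+z])@R.T
def overlay(n,pl,box,s,fn):
    x0,y0,x1,y1=box; b=cv2.resize(im[n][y0:y1,x0:x1],None,fx=s,fy=s,interpolation=cv2.INTER_CUBIC)
    for P,col in pl:
        q=((proj(n,P)-[x0,y0]+.5)*s).astype(np.int32); cv2.polylines(b,[q],False,col,1,cv2.LINE_AA)
    cv2.imwrite(fn,b)
def canister(x,y,yaw):
    t=np.radians(30); A=rz(np.radians(yaw))
    R=A@np.array([[np.cos(t),0,-np.sin(t)],[0,1,0],[np.sin(t),0,np.cos(t)]]); return R,np.array([x,y,.13])
if __name__=="__main__":
  cp=np.array([.5605,.1585,.005]); Rc=rz(np.radians(-18.7))
  bar=cp+np.array([[a*.03,b*.008,.061] for a,b in [(1,1),(1,-1),(-1,-1),(-1,1),(1,1)]])@Rc.T
  pl=[(circ(Rc,cp,.034,.031),(0,0,255)),(circ(Rc,cp,.034,0),(0,0,255)),(bar,(255,0,0))]
  overlay("top",pl,(230,190,340,290),5.5,"pics/o1.png"); overlay("scene",pl,(280,190,400,290),5.5,"pics/o2.png")
  R,o=canister(.542,-.181,-1.8)
  pl=[(circ(R,o,.018,.03),(0,0,255)),(circ(R,o,.028,.021),(255,0,0)),(circ(R,o,.022,.026),(0,255,255)),(circ(R,o,.043,-.02),(255,0,255)),(circ(R,o,.043,-.112),(255,0,255))]
  overlay("top",pl,(385,185,475,285),6,"pics/o3.png"); overlay("scene",pl,(160,270,300,390),5,"pics/o4.png")
E
python3 m2.py; cd pics; python3 -c "
import cv2,numpy as np
L=[cv2.imread(f'o{i}.png') for i in (1,2,3,4)]
for k,(a,b) in enumerate([(L[0],L[1]),(L[2],L[3])]):
    h=max(a.shape[0],b.shape[0]); f=lambda x:cv2.copyMakeBorder(x,0,h-x.shape[0],0,0,0)
    m=np.hstack([f(a),f(b)]); s=800/m.shape[1]; print(s); cv2.imwrite(f'oo{k}.png',cv2.resize(m,None,fx=s,fy=s))
"
```

```text
scene bar [0.56673079 0.1571502  0.066     ]
0.6324110671936759
0.6451612903225806
```

View pics/oo0.png

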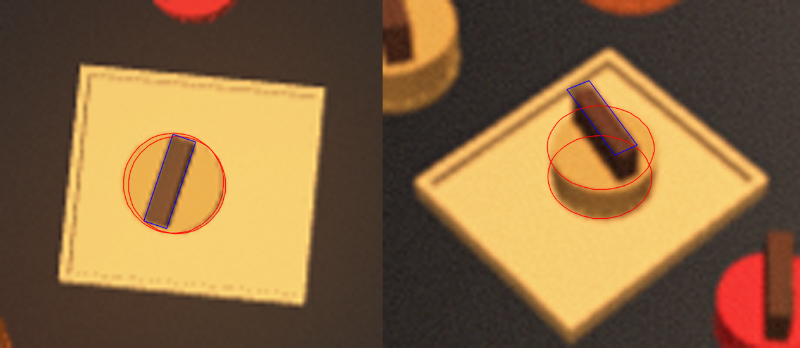

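View pics/o3.png

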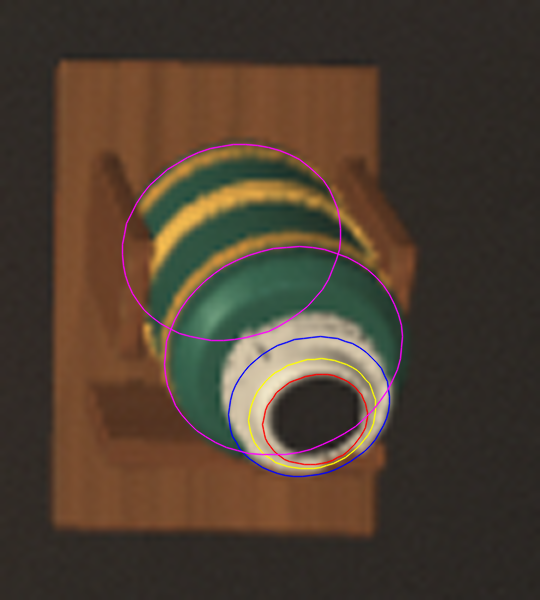

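View pics/o4.png

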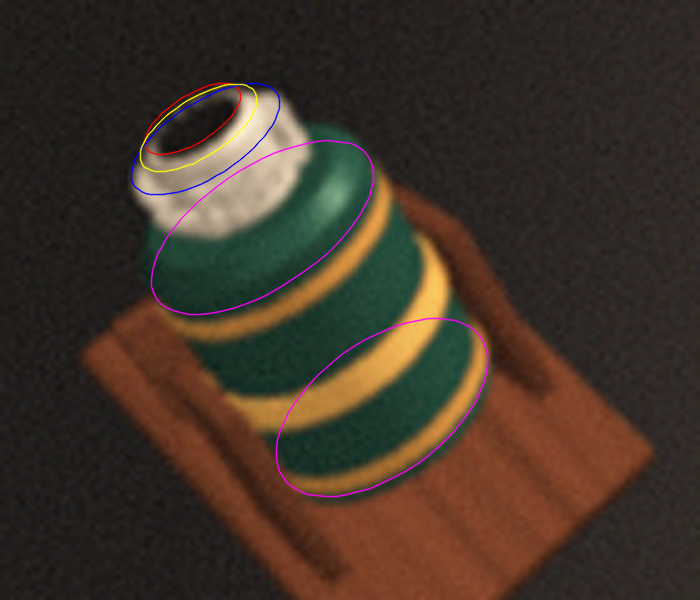

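```bash
cat >> h.py <<'E'
from scipy.spatial.transform import Rotation as Ro
def eul(R): return Ro.from_matrix(R).as_euler("xyz",degrees=True).tolist()
def can(yaw):
    t=np.radians(30); return rz(np.radians(yaw))@np.array([[np.cos(t),0,-np.sin(t)],[0,1,0],[np.sin(t),0,np.cos(t)]])
def grasp_R(barframe,flip=1):
    # barframe: cap rotation (x along bar, z up). tool z=-cap z, tool y = flip*cap y
    x,y,z=barframe.T; ty=flip*y; tz=-z; return np.c_[np.cross(ty,tz),ty,tz]
CANYAW=-1.8
def capR(ang,yaw=CANYAW):  # bar at ang deg from canister y
    a=np.radians(90+ang); return can(yaw)@rz(a)
H=.051
E
python3 - <<'E'
from h import *
for f in (1,-1):
    R=grasp_R(rz(np.radians(-18.7)),f)
    for z in (.056,.16,.25): print(f,"pick",z,np.round(robot.inverse_kinematics([.563,.158,z],eul(R)),1))
    o=np.array([.544,-.181,.13])
    for a in (0,40,-30):
      for d in (.0064,.018,.05,.09):
        R=grasp_R(capR(a),f); p=o+capR(0)[:,2]*(d+H); q=robot.inverse_kinematics(p.tolist(),eul(R))
        if d in(.018,.09):print(f,a,d,np.round(p,3),None if q is None else np.round(q,1))
E
```

```text
1 pick 0.056 [-27.9  32.2  14.9  95.3  -9.8  53.8  61.9]
1 pick 0.16 [-28.5  25.7  15.7  89.1  -7.4  66.2  60. ]
1 pick 0.25 [-29.   22.2  16.5  81.2  -6.3  77.5  59.1]
1 0 0.018 [ 0.51 -0.18  0.19] [ -36.4    4.8   65.5  121.6  -32.5   33.  -130. ]
1 0 0.09 [ 0.474 -0.179  0.252] [  60.5   -4.   -31.1  117.2  -23.5   41.3 -138.6]
1 40 0.018 [ 0.51 -0.18  0.19] [-36.4   4.8  65.5 121.6 -32.5  33.  -90. ]
1 40 0.09 [ 0.474 -0.179  0.252] [  26.4   -4.5    0.8  118.2  -19.2   40.4 -102.8]
1 -30 0.018 [ 0.51 -0.18  0.19] [ -36.4    4.8   65.5  121.6  -32.5   33.  -160. ]
1 -30 0.09 [ 0.474 -0.179  0.252] [-37.3 -12.9  56.7 119.7   1.7  38.9 168.6]
-1 pick 0.056 [ -42.5   35.8   36.4   95.9  -24.6   56.6 -106.1]
-1 pick 0.16 [ -43.9   28.9   38.4   89.7  -18.9   68.  -110.5]
-1 pick 0.25 [ -43.9   24.9   38.9   81.8  -15.6   78.8 -113.3]
-1 0 0.018 [ 0.51 -0.18  0.19] [-22.8   3.6  50.3 121.3 -29.1  32.   46.6]
-1 0 0.09 [ 0.474 -0.179  0.252] [ -9.2  -6.9  33.6 119.2 -12.2  39.4  31. ]
-1 40 0.018 [ 0.51 -0.18  0.19] [ 14.1   3.3  11.3 120.3 -24.2  30.7  81.5]
-1 40 0.09 [ 0.474 -0.179  0.252] [-17.7  -8.   41.2 119.4  -9.3  39.2  68.5]
-1 -30 0.018 [ 0.51 -0.18  0.19] [  5.1   3.2  20.7 120.6 -25.3  31.   12.6]
-1 -30 0.09 [ 0.474 -0.179  0.252] [ -1.8  -6.1  27.  119.  -14.1  39.6   2.7]
```

Run:
```python
from h import *
e=eul(grasp_R(rz(np.radians(-18.7)),1))
robot.move_to([.563,.158,.15],e); print(robot.current_time_s())
for n in C: cv2.imwrite(f"pics/{n}1.png",vision.grab_frame(n)[:,:,::-1])
print(robot.current_tool_pos(),robot.current_eef_rot(), robot.current_joint_positions(),proj("top",[.563,.158,.133]),proj("scene",[.563,.158,.133]))
a=cv2.imread("pics/top1.png")[150:330,190:390];b=cv2.imread("pics/scene1.png")[110:290,260:440]
cv2.imwrite("pics/v1.png",cv2.resize(np.hstack([a,b]),None,fx=2.1,fy=2.1,interpolation=cv2.INTER_CUBIC))
```

```text
2.625
[0.56259745 0.1600608  0.15024855] [ 1.79931468e+02 -1.35274654e-02  1.61474559e+02] [-28.58802264  26.18394584  15.55153852  89.80710443  -7.57123931
  65.01182155  60.11908977] [[275.95436759 239.18749601]] [[343.78121713 203.2003785 ]]
```

View pics/v1.png

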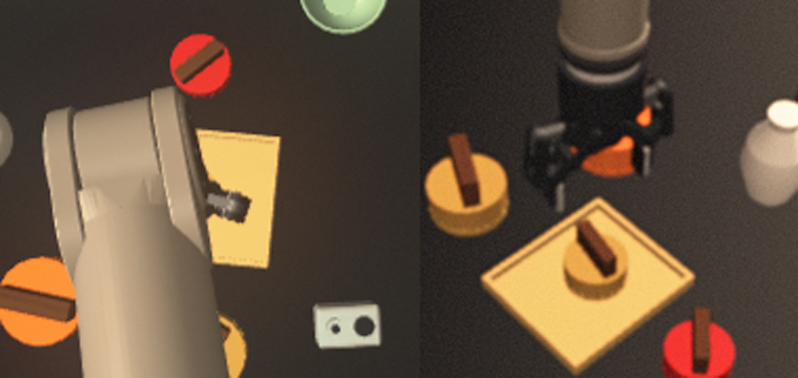

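Run:
```python
from h import *
print(proj("scene",[[.5626,.160,.146],[.5626,.160,.138]]))
e=eul(grasp_R(rz(np.radians(-18.7)),1))
s=robot.line_to([.563,.158,.056],e,velocity=.12,f_stop=8); print(s,robot.current_time_s(),robot.current_tool_pos())
fingers.gripper_to(0,60); print(robot.current_finger_gap(),robot.current_contact_force(),robot.current_time_s(),robot.current_tool_pos(),robot.current_eef_rot())
im=vision.grab_frame("scene")[:,:,::-1];cv2.imwrite("pics/scene2.png",im)
cv2.imwrite("pics/v2.png",cv2.resize(im[150:300,260:440],None,fx=4,fy=4,interpolation=cv2.INTER_CUBIC))
```

```text
[[344.41044492 198.27969712]
 [344.32789166 200.92657924]]
False 3.6583 [0.56375861 0.15822291 0.05680274]
0.17615302310548106 [-0.10101071 -0.00492195  1.12377947] 4.3 [0.56343278 0.15816449 0.05639923] [1.79962820e+02 4.55196361e-02 1.61299993e+02]
```

View pics/v2.png

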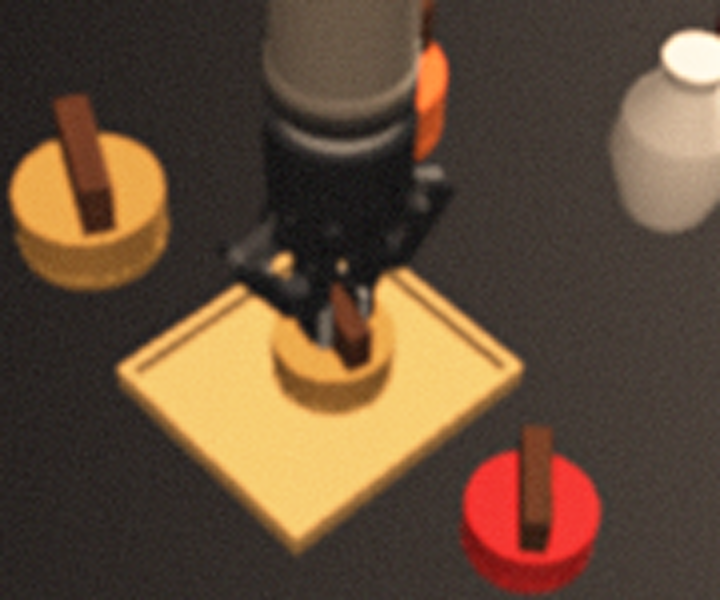

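```bash
cat >> h.py <<'E'
def pose(o,d,ang,off=(0,0)):
    R=capR(ang); Rc=can(CANYAW); p=np.array(o)+Rc@np.array([off[0],off[1],d+H]); return p.tolist(),eul(grasp_R(R,-1))
def dec(o):
    """cap rim pos in canister frame from TCP"""
    p=np.array(robot.current_tool_pos()); R=Ro.from_euler("xyz",robot.current_eef_rot(),degrees=True).as_matrix()
    c=p+R[:,2]*H; Rc=can(CANYAW); x=-R[:,0]; v=Rc.T@R[:,0]; a=np.degrees(np.arctan2(-v[0],v[1])); a=(a+90)%180-90
    return np.round(Rc.T@(c-np.array(o))*1e3,2), round(a,2), np.round(Rc.T@np.array(robot.current_contact_force()),1), round(robot.current_time_s(),2)
O=[.5435,-.1812,.13]
def snap(n,box,s,fn,pl=()):
    im=vision.grab_frame(n)[:,:,::-1]; cv2.imwrite(fn.replace(".png","_full.png"),im)
    x0,y0,x1,y1=box; b=cv2.resize(im[y0:y1,x0:x1],None,fx=s,fy=s,interpolation=cv2.INTER_CUBIC)
    for P,col in pl:
        q=((proj(n,P)-[x0,y0]+.5)*s).astype(np.int32); cv2.polylines(b,[q],False,col,1,cv2.LINE_AA)
    cv2.imwrite(fn,b)
def circ(R,o,r,z): 
    t=np.linspace(0,2*np.pi,60); return o+(np.c_[r*np.cos(t),r*np.sin(t),0*t+z])@R.T
E
python3 - <<'E'
from h import *
print(robot.line_to([.563,.158,.2],velocity=.2,f_stop=None),robot.current_finger_gap(),robot.current_contact_force())
p,e=pose(O,.09,0); robot.move_to(p,e)
p,e=pose(O,.062,0); robot.line_to(p,e,velocity=.1); robot.pause(.2)
print(dec(O),robot.current_finger_gap(),np.round(robot.current_joint_positions(),1))
R=Ro.from_euler("xyz",robot.current_eef_rot(),degrees=True).as_matrix(); c=np.array(robot.current_tool_pos())+R[:,2]*H
Rc=np.c_[R[:,0],-R[:,1],-R[:,2]]
bar=c+np.array([[a*.03,b*.008,.061] for a,b in [(1,1),(1,-1),(-1,-1),(-1,1),(1,1)]])@Rc.T
pl=[(circ(Rc,c,.034,.0),(0,0,255)),(circ(Rc,c,.034,.031),(255,0,0)),(bar,(0,255,0))]
Rk=can(CANYAW); o=np.array(O); pl+=[(circ(Rk,o,.018,.03),(255,0,255)),(circ(Rk,o,.028,.021),(255,255,0))]
snap("scene",(130,220,290,340),5,"pics/v3.png",pl)
snap("top",(370,180,500,300),5,"pics/v3t.png",pl)
E
```

```text
False 0.1798844702440088 [ 2.90921223e-05  1.16347365e-01 -2.14460578e+00]
(array([ 0.76, -0.09, 62.46]), np.float64(0.02), array([-1.7, -0.4, -1.1]), 7.17) 0.17513403535915617 [-12.7  -3.5  37.9 120.2 -16.4  35.9  35. ]
```

View pics/v3.png

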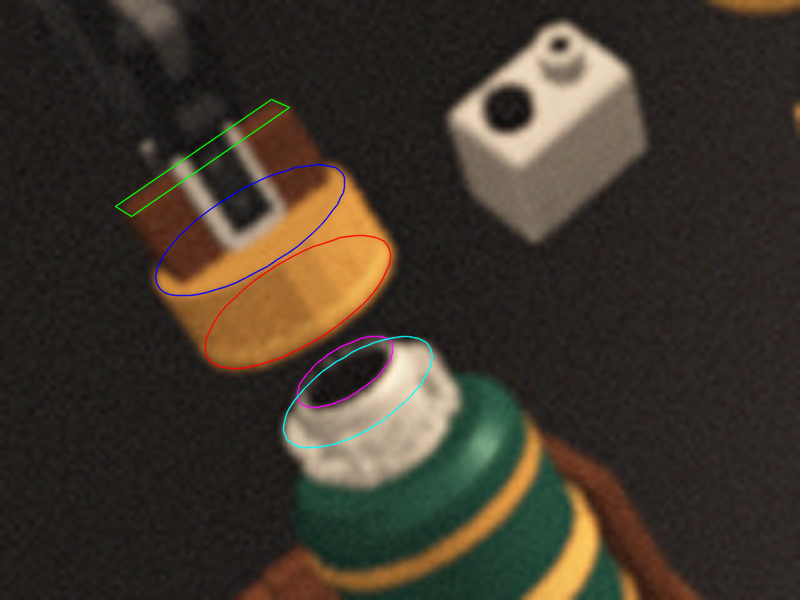

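View pics/v3t.png

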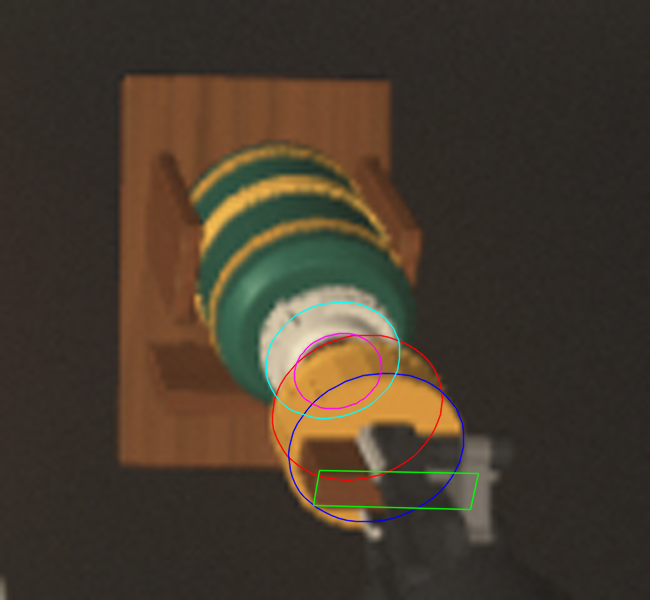

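```bash
cat > fit.py <<'E'
from h import *
from scipy.ndimage import map_coordinates, gaussian_filter
def gradmag(f):
    g=gaussian_filter(cv2.imread(f).astype(float),(0.8,0.8,0)); 
    return np.gradient(g,axis=1),np.gradient(g,axis=0)
def hull(n,P,k=400):
    h=cv2.convexHull(proj(n,P).astype(np.float32))[:,0]; h=np.vstack([h,h[:1]]); 
    s=np.r_[0,np.cumsum(np.linalg.norm(np.diff(h,axis=0),axis=1))]; t=np.linspace(0,s[-1],k)
    q=np.c_[np.interp(t,s,h[:,0]),np.interp(t,s,h[:,1])]; tg=np.gradient(q,axis=0); tg/=np.linalg.norm(tg,axis=1)[:,None]+1e-9
    return q,np.c_[tg[:,1],-tg[:,0]]
def shift(f,q,nm,mx=3):
    gx,gy=gradmag(f); best=[]
    for du in np.arange(-mx,mx+.01,.2):
        for dv in np.arange(-mx,mx+.01,.2):
            c=[q[:,1]+dv,q[:,0]+du]
            s=0
            for ch in range(3):
                s=s+np.abs(map_coordinates(gx[...,ch],c,order=1)*nm[:,0]+map_coordinates(gy[...,ch],c,order=1)*nm[:,1])
            best.append((np.mean(np.minimum(s,60)),du,dv))
    best.sort(reverse=True); b=np.array(best[:8]); return np.round(b[0],2),np.round(b[:,1:].mean(0),2)
o=np.array(O); Rk=can(CANYAW)
p=np.array([.501706,0,0])
# cap pose at snapshot: canister-frame offset (0.76,-0.09,62.46)mm
c=o+Rk@np.array([.76,-.09,62.46])*1e-3; Rc=capR(0)
for n,f in (("scene","pics/v3_full.png"),("top","pics/v3t_full.png")):
    q,nm=hull(n,np.vstack([circ(Rc,c,.034,0),circ(Rc,c,.034,.031)])); 
    # keep the part of outline facing the rim (away from gripper)
    far=proj(n,c+Rc[:,2]*.012)[0]; ax=proj(n,c)[0]-proj(n,c+Rc[:,2]*.03)[0]; ax/=np.linalg.norm(ax)
    k=((q-far)@ax>(-6 if n=="scene" else -2)); print(n,"cap",k.sum(),shift(f,q[k],nm[k]))
    f0=f"pics/{n}0.png"
    q,nm=hull(n,np.vstack([circ(Rk,o,.043,-.112),circ(Rk,o,.043,-.02)]))
    a=proj(n,o-Rk[:,2]*.045)[0]; k=((q-a)@(ax)>0) if n=="scene" else np.ones(len(q),bool); print(n,"body",k.sum(),shift(f0,q[k],nm[k]))
    for r in (.014,.015,.016,.017,.018):
        q,nm=hull(n,circ(Rk,o,r,.03)); print(n,"hole",r,shift(f0,q,nm))
    q,nm=hull(n,o*[1,1,0]+np.zeros((1,3))+np.vstack([circ(np.eye(3),np.zeros(3),.001,0)])) 
    J=np.array([proj(n,o+.03*Rk[:,2]+.001*Rk[:,i])[0]-proj(n,o+.03*Rk[:,2])[0] for i in range(3)]); print("px per mm (can x,y,z)",np.round(J,3).tolist())
E
python3 fit.py
```

```text
scene cap 226 (array([59.34, -0.2 ,  0.2 ]), array([-0.22,  0.15]))
scene body 238 (array([43.37, -0.2 , -1.4 ]), array([-0.22, -1.42]))
scene hole 0.014 (array([48.49,  0.8 ,  1.6 ]), array([0.9, 1.6]))
scene hole 0.015 (array([49.03,  1.  ,  2.  ]), array([1.15, 1.83]))
scene hole 0.016 (array([49.16,  1.2 ,  2.2 ]), array([1.15, 2.15]))
scene hole 0.017 (array([45.68,  1.4 ,  2.  ]), array([1.63, 1.85]))
scene hole 0.018 (array([45.2,  0. ,  0.2]), array([0.08, 0.05]))
px per mm (can x,y,z) [[0.234, 0.155], [0.478, -0.364], [-0.288, -0.436]]
top cap 205 (array([50.53, -0.8 ,  0.4 ]), array([-0.65,  0.35]))
top body 400 (array([31.84,  1.6 ,  3.  ]), array([1.4, 2.8]))
top hole 0.014 (array([60. ,  0.8,  0.2]), array([0.65, 0.13]))
top hole 0.015 (array([60. ,  1.2,  0.2]), array([ 1.1, -0.1]))
top hole 0.016 (array([60. ,  1. , -0.2]), array([ 0.8 , -0.25]))
top hole 0.017 (array([60. ,  0.2, -0.2]), array([-0.02, -0.3 ]))
top hole 0.018 (array([59.35, -0.4 , -0.4 ]), array([-0.3, -0.3]))
px per mm (can x,y,z) [[0.069, -0.418], [-0.478, -0.011], [0.112, 0.234]]
```

```bash
cat > f2.py <<'E'
from h import *
o=np.array(O); Rk=can(CANYAW)
res={}
for n,f,(x0,y0,x1,y1) in (("scene","pics/v3_full.png",(186,284,212,306)),("top","pics/top0.png",(424,242,450,266))):
    s=10; im=cv2.imread(f)[y0:y1,x0:x1]; g=cv2.GaussianBlur(cv2.resize(im,None,fx=s,fy=s,interpolation=cv2.INTER_CUBIC).max(2),(0,0),6)
    m=(g<105).astype(np.uint8); k,l,st,ce=cv2.connectedComponentsWithStats(m)
    cu,cv=[(a) for a in ((x1-x0)*s/2,(y1-y0)*s/2)]
    i=l[int(cv),int(cu)]; c,_=cv2.findContours((l==i).astype(np.uint8),cv2.RETR_EXTERNAL,cv2.CHAIN_APPROX_NONE)
    e=cv2.fitEllipse(max(c,key=len)); ctr=(np.array(e[0])+.5)/s-.5+[x0,y0]; pr=proj(n,o+.03*Rk[:,2])[0]
    print(n,"ellipse",np.round(ctr,2),np.array(e[1])/s,e[2],"pred",pr.round(2),"diff",(ctr-pr).round(2)); res[n]=ctr
    qe=cv2.fitEllipse(proj(n,circ(Rk,o,.016,.03)).astype(np.float32)); print("  model16",np.round(qe[1],2),round(qe[2],1))
    b=cv2.cvtColor(g,cv2.COLOR_GRAY2BGR); cv2.ellipse(b,e,(0,0,255),1); cv2.imwrite(f"pics/h_{n}.png",cv2.resize(b,None,fx=1.5,fy=1.5))
E
python3 f2.py; cd pics; python3 -c "
import cv2,numpy as np
a=cv2.imread('h_scene.png');b=cv2.imread('h_top.png');h=max(len(a),len(b));f=lambda x:cv2.copyMakeBorder(x,0,h-len(x),0,0,0)
cv2.imwrite('hh.png',np.hstack([f(a),f(b)]))
v=cv2.imread('v3t.png')[270:560,230:530];cv2.imwrite('v3z.png',cv2.resize(v,None,fx=2,fy=2))"
```

```text
scene ellipse [196.78 292.88] [13.73227692 30.59805603] 57.48538589477539 pred [198.52 293.76] diff [-1.74 -0.88]
  model16 [ 8.36 19.53] 57.4
top ellipse [437.35 253.76] [12.56506882 15.37233124] 68.79415130615234 pred [437.07 253.78] diff [ 0.28 -0.03]
  model16 [13.05 15.72] 70.7
```

View pics/hh.png

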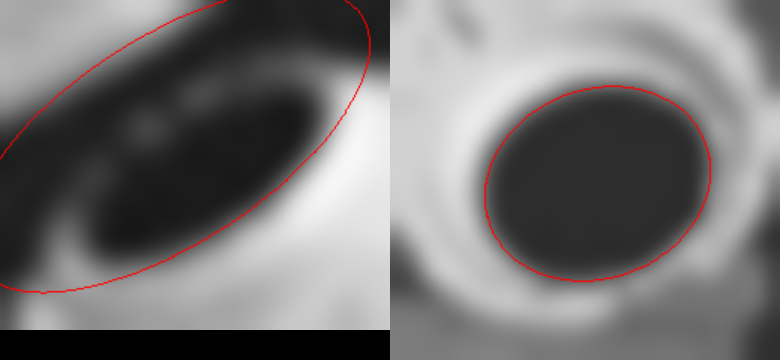

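View pics/v3z.png

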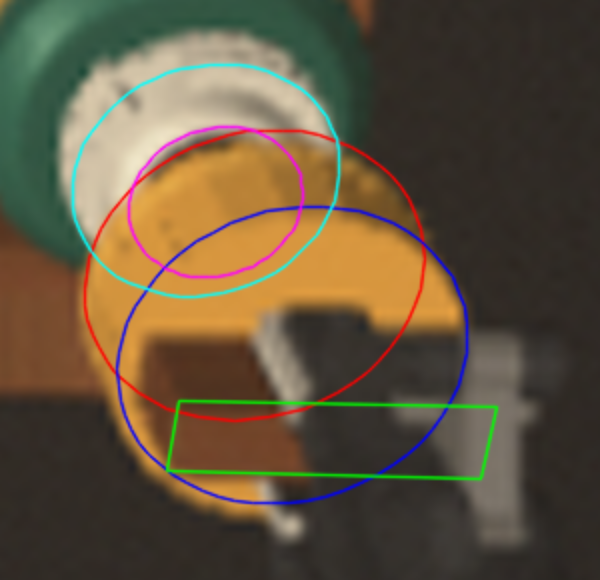

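```bash
echo 'O=[.5457,-.1820,.13]' >> h.py
python3 - <<'E'
from h import *
p,e=pose(O,.045,0); robot.line_to(p,e,velocity=.08); robot.pause(.1); print(dec(O))
F0=np.array(robot.current_contact_force())
for d in (.03,.0165):
    p,e=pose(O,d,0); s=robot.line_to(p,e,velocity=.02,f_stop=5); print(d,s,dec(O))
    if s: break
E
```

```text
(array([ 0.25, -0.21, 45.37]), np.float64(-0.01), array([ 0. , -0.3, -1.6]), 7.75)
0.03 False (array([ 0.09, -0.09, 30.05]), np.float64(-0.0), array([-1. ,  0.3, -0.5]), 8.65)
0.0165 True (array([-0.31,  0.18, 17.44]), np.float64(-0.01), array([ 0.1, -0.1,  4. ]), 9.26)
```

Run:
```python
from h import *
robot.pause(.3); print(dec(O), np.round(robot.current_torque(),2))
snap("scene",(130,220,290,340),5,"pics/v4.png")
```

```text
(array([-0.33,  0.18, 17.43]), np.float64(-0.0), array([ 1.5, -0.5,  5.1]), 9.56) [ 0.01 -0.07 -0.04]
```

View pics/v4.png

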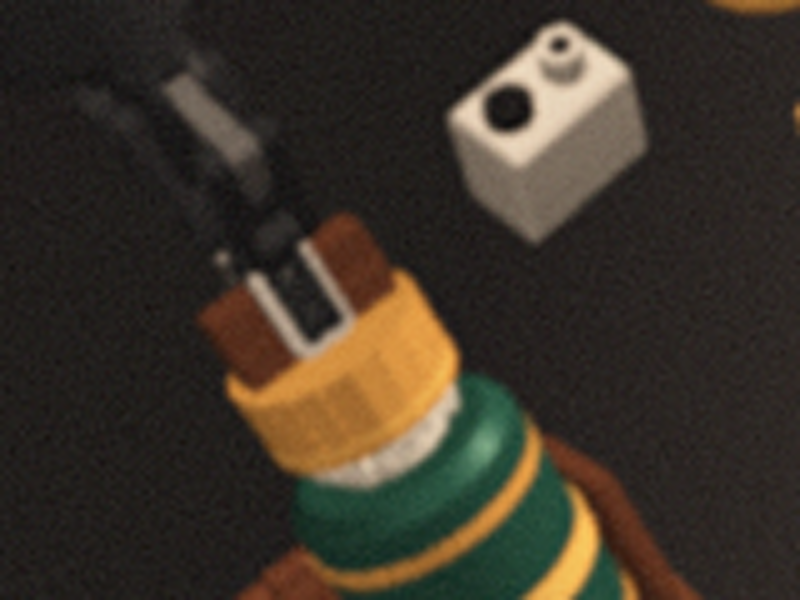

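Run:
```python
from h import *
for a in (6,14,22,28,32):
    p,e=pose(O,.0173,a,(-.0003,.0002)); s=robot.line_to(p,e,velocity=.03,f_stop=20); print(a,s,dec(O),np.round(robot.current_torque(),2))
    if s: break
else:
    for d in (.013,.0092):
        p,e=pose(O,d,32,(-.0003,.0002)); s=robot.line_to(p,e,velocity=.02,f_stop=8); print(d,s,dec(O),np.round(robot.current_torque(),2))
        if s: break
```

```text
6 False (array([-0.26,  0.02, 17.42]), np.float64(5.88), array([-0.3,  1. ,  5.4]), 9.87) [-0.04  0.54  0.08]
14 False (array([-5.00e-01, -1.00e-02,  1.74e+01]), np.float64(13.76), array([ 0.3, -0.1,  6. ]), 10.16) [-0.09  0.62  0.11]
22 False (array([-0.72,  0.02, 17.24]), np.float64(21.71), array([ 0.8, -0.3,  5.8]), 10.45) [-0.14  0.67 -0.02]
28 False (array([-1.25,  0.82, 16.73]), np.float64(27.73), array([-0. ,  0.5, -0.3]), 10.71) [-0.06  0.61 -0.04]
32 False (array([-1.11,  0.72, 16.88]), np.float64(31.79), array([ 0.1,  0.6, -1.7]), 10.96) [ 0.06  0.73 -0.03]
0.013 False (array([-0.61,  0.31, 12.76]), np.float64(31.96), array([-0.9, -0.2, -1.4]), 11.32) [-0.01  0.69  0.04]
0.0092 False (array([-0.4 ,  0.22,  9.1 ]), np.float64(31.99), array([-0.1, -0.5, -2.2]), 11.67) [ 0.04  0.66 -0.04]
```

Run:
```python
from h import *
robot.pause(.3)
p,e=pose(O,.0078,32,(-.0003,.0002)); s=robot.line_to(p,e,velocity=.01,f_stop=4); robot.pause(.3); print(s,dec(O))
```

```text
True (array([-0.26,  0.21,  8.91]), np.float64(31.97), array([-0.8,  0.7,  5.5]), 12.47)
```

Run:
```python
from h import *
for a in (25,18,12,6,0,-6,-12,-18,-22,-25,-27):
    zt=9.5-3.1*max(0,18-a)/46+.4; d=(zt-.57)*1e-3
    p,e=pose(O,d,a,(-.0003,.0002)); s=robot.line_to(p,e,velocity=.03,f_stop=20); print(a,s,round(d*1e3,2),dec(O),np.round(can(CANYAW).T@np.array(robot.current_torque()),2),round(robot.current_finger_gap(),3))
    if s: break
```

```text
25 False 9.33 (array([-0.57,  0.39,  9.21]), np.float64(25.16), array([-0.5, -0.1, -1.4]), 12.75) [-0.02  0.71  0.02] 0.171
18 False 9.33 (array([-0.76,  0.36,  9.09]), np.float64(18.23), array([ 0.2, -0.1, -1.6]), 13.03) [-0.01  0.7   0.05] 0.174
12 False 8.93 (array([-0.37,  0.2 ,  8.91]), np.float64(12.24), array([-1.1, -0.7, -0.4]), 13.28) [0.02 0.69 0.08] 0.178
6 False 8.52 (array([-0.23,  0.1 ,  8.53]), np.float64(6.25), array([-0.3, -0.4, -0.7]), 13.54) [ 0.    0.68 -0.01] 0.176
0 False 8.12 (array([-0.33,  0.15,  8.09]), np.float64(0.26), array([-0. , -0.1, -1.3]), 13.8) [-0.    0.72 -0.03] 0.175
-6 False 7.71 (array([-0.37,  0.21,  7.69]), np.float64(-5.74), array([-0.8,  0. , -1.2]), 14.06) [-0.03  0.74  0.06] 0.177
-12 False 7.31 (array([-0.37,  0.25,  7.29]), np.float64(-11.74), array([-0.5, -0.5, -1.7]), 14.32) [-0.03  0.75 -0.  ] 0.176
-18 False 6.9 (array([-0.31,  0.29,  6.9 ]), np.float64(-17.73), array([-0. ,  0.5, -1.8]), 14.57) [ 0.02  0.74 -0.  ] 0.177
-22 False 6.63 (array([-0.3 ,  0.26,  6.65]), np.float64(-21.78), array([-0.7,  0.2, -0.8]), 14.82) [-0.09  0.64 -0.01] 0.177
-25 False 6.43 (array([-0.31,  0.22,  6.44]), np.float64(-24.83), array([-1. , -0.4, -0.6]), 15.07) [ 0.    0.73 -0.01] 0.18
-27 False 6.3 (array([-0.43,  0.04,  6.31]), np.float64(-26.89), array([-2.1,  0.4, -1.2]), 15.32) [-0.14  0.79 -0.01] 0.172
```

Run:
```python
from h import *
for a in (-28,-29,-30):
    p,e=pose(O,.0063,a,(-.0003,.0002)); s=robot.line_to(p,e,velocity=.02,f_stop=15); robot.pause(.1);tq=can(CANYAW).T@np.array(robot.current_torque()); print(a,s,dec(O),np.round(tq,2))
    if abs(tq[2])>.3 or s: break
a=dec(O)[1]
p,e=pose(O,.0045,a,(-.0003,.0002)); s=robot.line_to(p,e,velocity=.01,f_stop=5); robot.pause(.2); print(s,dec(O))
```

```text
-28 False (array([-0.53,  0.01,  6.3 ]), np.float64(-27.96), array([-1.3, -0.6, -0.8]), 15.68) [-0.19  0.91  0.17]
-29 False (array([-0.53,  0.03,  6.29]), np.float64(-28.94), array([-1.5, -1.7,  0. ]), 16.02) [-0.33  1.1   0.63]
True (array([-0.73, -0.13,  5.66]), np.float64(-28.8), array([2.1, 0.9, 5.6]), 16.43)
```

Run:
```python
from h import *
p,e=pose(O,.0058,-28.3,(-.0006,0)); robot.line_to(p,e,velocity=.02); robot.pause(.1); print(dec(O))
fingers.gripper_to(.6); robot.pause(.1); print(dec(O),robot.current_finger_gap())
p,e=pose(O,.0558,-28.3,(-.0006,0)); robot.line_to(p,e,velocity=.1)
p,e=pose(O,.12,-28.3,(-.0006,0)); robot.line_to(p,e,velocity=.12); print(dec(O))
c=np.array(O)+can(CANYAW)@[0,0,.0064]; Rc=capR(-28.5)
bar=c+np.array([[a*.03,b*.008,.061] for a,b in [(1,1),(1,-1),(-1,-1),(-1,1),(1,1)]])@Rc.T
pl=[(circ(Rc,c,.034,0),(0,0,255)),(circ(Rc,c,.034,.031),(255,0,0)),(bar,(0,255,0))]
snap("scene",(130,220,290,340),5,"pics/v5.png",pl)
snap("top",(370,180,500,300),5,"pics/v5t.png",pl)
```

```text
(array([-0.67, -0.06,  5.71]), np.float64(-28.33), array([ 0.7, -0.2,  0.2]), 16.82)
(array([-0.69,  0.05,  5.78]), np.float64(-28.31), array([ 1. ,  0.8, -0.2]), 17.37) 0.5993917395321262
(array([ -1.4 ,   0.31, 119.23]), np.float64(-28.3), array([-0.5,  0.5,  0.1]), 18.7)
```

View pics/v5.png

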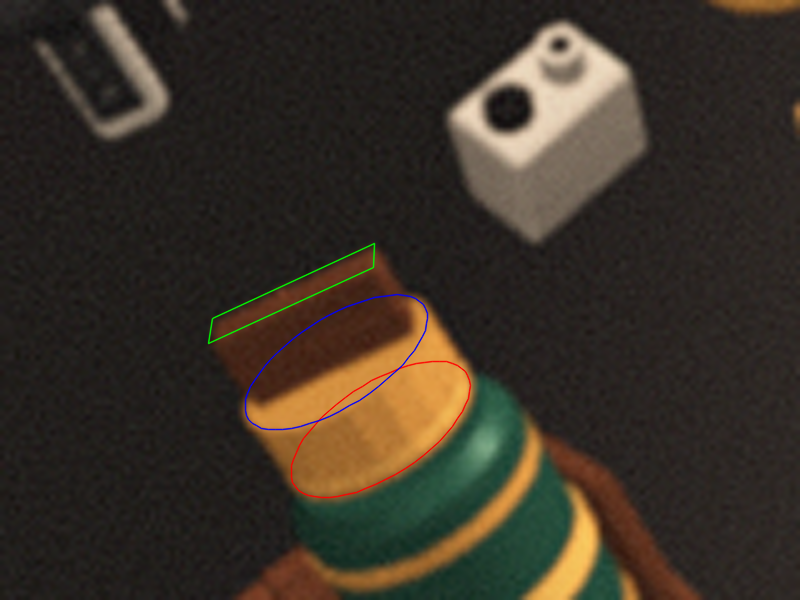

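View pics/v5t.png

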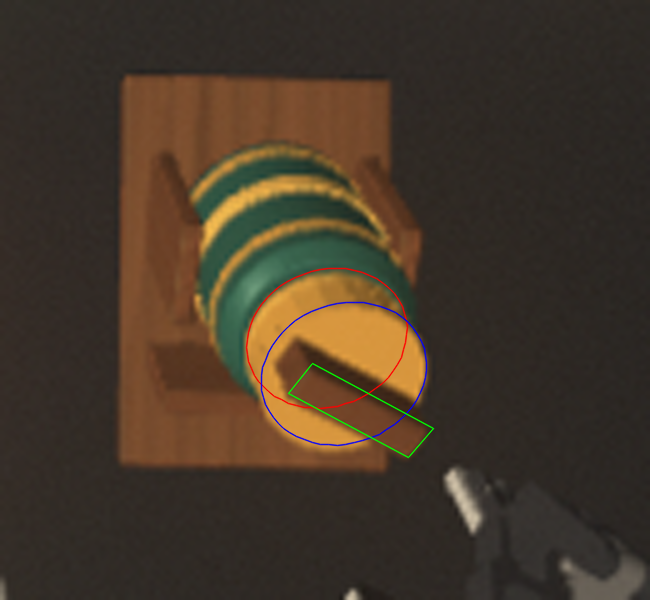

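View pics/v5_full.png

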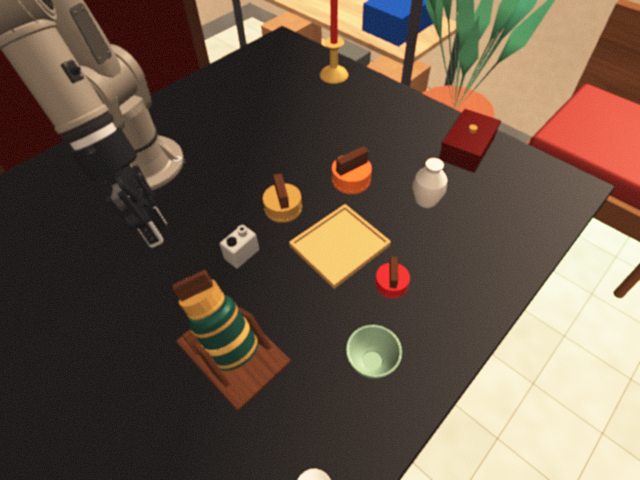

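Run:
```python
from station import robot, workorder
robot.pause(.3); workorder.close_job(); print(robot.current_time_s())
```

```text
the job is handed in; nothing more can be done
the job is handed in; nothing more can be done
```

The gold cap is screwed down on the tin canister and released, and the job is handed in. The last clock reading was 18.7 s, just before the final pause and hand-in. No verdict is reported at hand-in.

**What was done**
- I picked the smaller gold cap by its bar from the tray and set it level on the mouth. It touched at 17.4 mm above the shoulder by arm reading (nominal 18), with about 5–7 N and almost no sideways force.
- I turned it anticlockwise to +32° and lowered it. It seated at a reading of 8.9 mm (nominal 9.5).
- I screwed it clockwise with almost no resistance until the turning resistance rose at about −28.5°, then pressed it down to a reading of 5.7 mm. The readings run about 0.6 mm low, so that is about 6.2 mm.

**Last checks**
- After release and retreat, the drawn outline of the cap screwed home at −28.5° matches the scene picture within about 1 pixel and the top picture within 1–2 pixels (about 2.5 mm each).
- The gripper is well clear of the cap and canister.
- In the scene picture the bowl, lighter and vase look as they did at the start.

**Disagreement:** the two cameras disagreed by about 4–5 mm on where the canister stands. I settled this by comparing the held cap with the mouth in both pictures before placing it.

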